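# Sweep the long switch bank off

## Robot

A 6-joint arm with a two-finger parallel gripper is mounted at the origin on a cart in front of the work surface, level with it; the furniture and walls round the work are solid. World frame = base frame: x ahead of the robot, y to its left, z up, the work surface at z = 0. Lengths are in m, angles in rad, forces in N, time in s.
With the tool pointing down it reaches from about 0.425 to 0.95 m from the base axis. Payload 14.7 kg.
Tool frame: the origin (TCP) lies between the finger pads; the fingertips stand 25 mm ahead of it and the grasp point (between the pads) lies 6 mm ahead of it (arm.tip_extent is the distance from the TCP to the fingertips, in m); z points along the fingers, y is the line along which they close (so a half turn about z gives the same grasp; the last joint's range is limited). The gripper opens to 85 mm and grips with 20 to 120 N. Pads are 22 mm wide; open, the fingers measure 114 mm over their backs; the gripper's body (76 mm by 85 mm) begins 54 mm behind the grasp point. The pads swing forward as they close: fully open they stand 13 mm farther back than shut.
Start: joints at [1.255, 0.48, 1.596, -0, 1.065, -0.047], TCP at [0.173, 0.627, 0.256] pointing down, gripper open.
Joint ranges: [-2.75, 2.75], [-0.82, 2.05], [0.23, 2.67], [-1.56, 4.7], [0.09, 2.69], [-2.92, 2.92]. Speed limits (rad/s): [1.89, 1.89, 2.39, 3.01, 3.01, 3.01].

## Interface

Orientations are given as a unit quaternion [w, x, y, z].
In Python, from bench import status, camera, arm gives the robot as it stands.
- The arm moves only by the shell command python3 -m handwheel 'ROWS'. ROWS is JSON, a list of rows, each a list of 3 entries, a list of its own where there are three numbers: the shift along the tool's x, y, z in mm, then the turn about the tool's z in rad, then the finger opening in mm, from 0 to 85.4. A call has exactly 8 rows; each row is the pose to reach, as a shift and turn from the pose commanded when the call began, along the tool's axes at that moment; what a row does not reach only later rows make up. A row lasts 1/12 s, in which the tool goes at most 41.7 mm and 7.16 degrees, less where a joint would pass 70% of its speed; a pose out of reach is approached as far as the arm can. A call with a gripper value outside its range is refused whole. The fingers move at their own pace and stop on an object; the grip force is fixed at half the most. Time passes only in rows, so rows that repeat a pose let the fingers close, or fill a call up. It gives the time, the measured TCP pose, the force, the opening and the grip force at its end, in the units of the state.
- status.observe(): the state, without advancing time (a new reading comes with each control period).
- camera(name): name is "side" or "top"; returns a dict with "image" (384x512x3 uint8, red, green, blue), "fx", "fy", "cx", "cy" (pixels), "eye" and "rotation" of the camera in the world. Camera axes: x right, y up, looking along -z (the intrinsics and any distortion apply to the point x, -y, -z); pixel columns grow to the right and rows downward; lengths in m; the calibration is good to about 2 mm. A picture is of the moment at which its call begins. There is no depth.
- arm.hand_in(): hands the job in; it is judged then, once.
The state is a dict: "clock": time; "qpos": joint angles; "dq": joint speeds; "tau": joint torques, N m; "tcp_pos": TCP position; "tcp_rot": TCP orientation; "ft_force": force on the tool from outside, world axes, zero at the start; "torque": the same for the moment, N m; "opening": opening from 0.0 (shut) to 1.0 (fully open); "gripper_force": force on a finger pad.
Only numpy, scipy, OpenCV 4.12 (cv2) and the standard library are available. Lean on these libraries where they do the work, as an engineer would, in place of code of your own. Each camera call takes 0.05 s, during which the arm holds its last target. There are 200 camera calls.

## Task

Switch off all four levers of the long switch bank in one drag of a closed fingertip along the row towards your left, keeping the finger down at lever height from the first to the last. Leave both levers of the short switch bank on.

Things in the scene. Friction and masses are not known exactly. Their poses are not given: they have to be found in the camera images.
- long_bank: LONG switch bank: white box fixed to the worktop, aluminium faceplate, FOUR steel paddle levers in a row. 246 mm long (its y), 68 wide (its x), 28 high. Origin: centre of the underside. y runs along the row, within 0.18 rad of world +y (robot's left). Lever hinges on its x = 0, z = 30 mm, y = -82, -34, +14, +62 mm. Levers up = on; folded over to +y (left) = off.
- short_bank: SHORT switch bank, must stay on: same make, width, height and levers, but 150 mm long with only TWO levers, at its y = -34 and +14 mm. Origin: centre of the underside; y along its row, within 0.18 rad of world +y. It stands left or right of the long bank, at least 30 mm off end to end.
- long_bank_1 (a joint): The long bank's first lever (-y end, robot's right). 0 rad = up (on), 1.4 = folded to +y (off). 20 mm wide across the row, 6 to 9 thick; leans 0.15 rad to -y when up, top at z = 63 mm; about 44 mm when folded. Under 1 N at the top pushes it to +y; past about 0.5 rad it drops the rest by its own weight.
- long_bank_2 (a joint): The long bank's second lever, same. A closed fingertip drawn from the -y to the +y end, tip 48 to 56 mm above the worktop, at 0.05 to 0.1 m/s, folds each lever and passes over it; below 45 mm it catches on folded levers.
- long_bank_3 (a joint): The long bank's third lever. 0 rad = up (on), 1.4 = folded (off). Mind the wall cabinet behind and above: front at x = 0.57 m, underside 0.515 m over the worktop; cross from side to side with the fingertip under 100 mm high and at x below 0.5, not in a wide high arc.
- long_bank_4 (a joint): The long bank's fourth lever (+y end, robot's left). 0 rad = up (on), 1.4 = folded (off). Folded, it reaches 32 mm past its hinge.
- short_bank_1 (a joint): The short bank's right-hand lever, to stay up. 0 rad = up (on), 1.4 = folded (off).
- short_bank_2 (a joint): The short bank's left-hand lever, to stay up. 0 rad = up (on), 1.4 = folded (off).

How it is judged:
At the end, for the whole second after the job is handed in: All four levers of the long bank are folded down (each beyond 1.1 rad of 1.4) and at rest, and both levers of the short bank are still up (below 0.2 rad) (value of joint each of long_bank_1, long_bank_2, long_bank_3, long_bank_4 above 1.1 rad and value of joint each of short_bank_1, short_bank_2 below 0.2 rad and velocity of joint long_bank_1 between -0.1 and 0.1 rad/s and velocity of joint long_bank_2 between -0.1 and 0.1 rad/s and velocity of joint long_bank_3 between -0.1 and 0.1 rad/s and velocity of joint long_bank_4 between -0.1 and 0.1 rad/s); the robot touches nothing.
It fails at once if a lever of the short bank is pushed over (beyond 0.5 rad) (value of joint any of short_bank_1, short_bank_2 above 0.5 rad).
It fails at once if the finger is lifted off the row part-way: the grasp point rises more than 115 mm above the worktop while some of the long bank's levers are off (beyond 1.1 rad) and others are not (value of joint any of long_bank_1, long_bank_2, long_bank_3, long_bank_4 above 1.1 rad and not (value of joint each of long_bank_1, long_bank_2, long_bank_3, long_bank_4 above 1.1 rad) and z of the grasp point in the frame of long_bank above 0.115 m).
It also fails if it takes over 30 s, if anything falls off the work surface, if the arm or the gripper's body presses on something with over 40 N, if the wrist force passes 120 N, or if a joint passes its speed limit or range.

## Working session

There is one attempt and no reset: what is moved stays moved. The work goes in short steps, Python scripts to look and compute and a shell command to move; the robot and the scene stay as the last step left them, time stands still between calls to the robot, and variables do not carry over. Pictures are saved under pics/ and viewed, at most 10 in all, crops included, and the job is handed in when it is done.

```bash
mkdir -p pics; python3 - <<'E'
from bench import status,camera,arm
import cv2,json
import numpy as np
s=status.observe();print(s['clock'],s['tcp_pos'],s['tcp_rot'],s['opening'],arm.tip_extent)
for n in('side','top'):
    c=camera(n);cv2.imwrite(f'pics/{n}0.png',c['image'][:,:,::-1])
    np.savez(f'{n}0.npz',**c)
    print(n,[(k,np.round(v,4).tolist()) for k,v in c.items() if k!='image' and not isinstance(v,str)])
E
```

```text
0.0 [0.17248309 0.62627942 0.25565962] [-1.19467748e-04  1.34021666e-01  9.90978203e-01 -6.16190641e-04] 0.9951925202831406 0.025
side [('fx', 346.8867), ('fy', 346.8867), ('cx', 261.4422), ('cy', 189.6894), ('eye', [0.423, -0.8101, 0.7195]), ('rotation', [0.9048, 0.4244, -0.0143, -0.0314])]
top [('fx', 487.6947), ('fy', 487.6947), ('cx', 252.3142), ('cy', 190.7726), ('eye', [0.4018, -0.0233, 1.2922]), ('rotation', [0.7096, 0.0275, -0.0133, -0.704])]
```

View pics/top0.png

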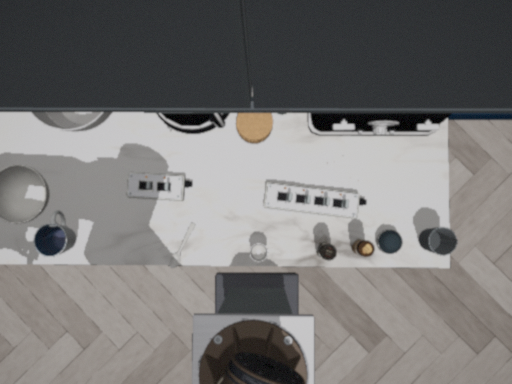

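View pics/side0.png

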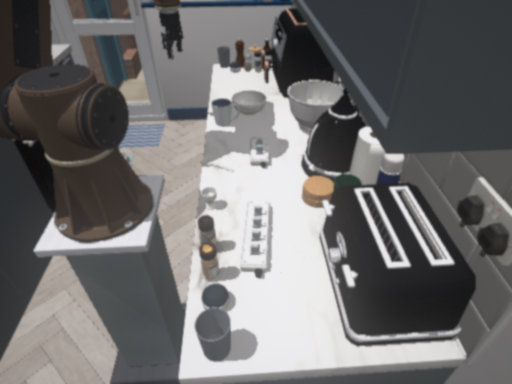

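The top view shows the long bank at about (265..360, 185..215) and the short one at (128..185, 175..200). The side view shows them at (257,235) and (260,150). I'll enlarge both to get exact corners.

```bash
python3 - <<'E'
import cv2
a=cv2.imread('pics/top0.png')[170:225,250:380];b=cv2.imread('pics/side0.png')[190:280,230:285]
cv2.imwrite('pics/topc.png',cv2.resize(a,None,fx=6,fy=6,interpolation=2))
cv2.imwrite('pics/sidec.png',cv2.resize(b,None,fx=6,fy=6,interpolation=2))
E
```

```text
(no output)
```

View pics/topc.png

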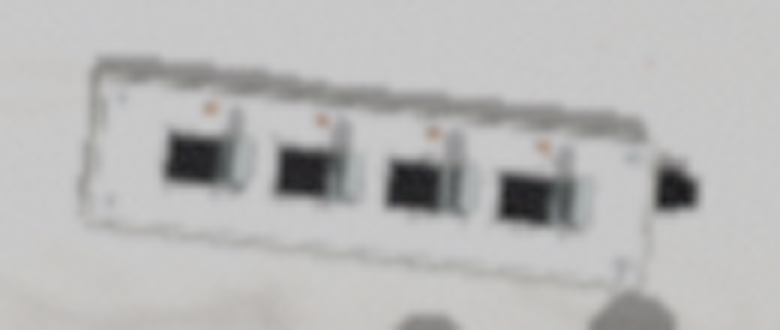

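View pics/sidec.png

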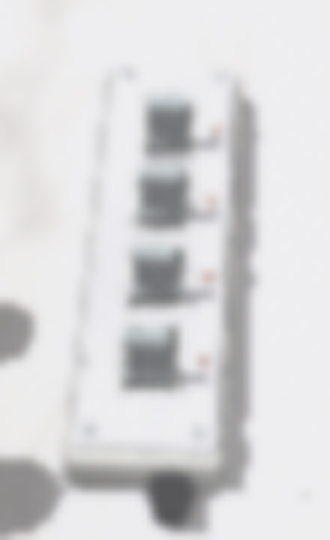

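The crops show four upright levers. The faceplate corners in the top crop are at about (98,72), (85,220), (643,285) and (652,140). In the side crop they are at (108,75), (238,80), (218,460) and (68,458). A short cable gland sits at the right end.

```bash
cat > m.py <<'E'
import numpy as np
from scipy.spatial.transform import Rotation as R
def ray(n,p):
    c=np.load(n+'0.npz');q=c['rotation']
    d=np.array([(p[0]-c['cx'])/c['fx'],-(p[1]-c['cy'])/c['fy'],-1])
    return c['eye'],R.from_quat(np.r_[q[1:],q[0]]).apply(d)
def plane(n,p,z):
    e,d=ray(n,p);return e+d*(z-e[2])/d[2]
def tri(pt,ps):
    A=np.zeros((3,3));b=np.zeros(3)
    for n,p in(('top',pt),('side',ps)):
        e,d=ray(n,p);d=d/np.linalg.norm(d);P=np.eye(3)-np.outer(d,d);A+=P;b+=P@e
    return np.linalg.solve(A,b)
T=lambda x,y:((x+.5)/6-.5+250,(y+.5)/6-.5+170)
S=lambda x,y:((x+.5)/6-.5+230,(y+.5)/6-.5+190)
E
python3 - <<'E'
from m import *
np.set_printoptions(precision=4,suppress=True)
t=[T(98,72),T(652,140),T(643,285),T(85,220)];s=[S(238,80),S(218,460),S(68,458),S(108,75)]
C=np.array([tri(a,b) for a,b in zip(t,s)])
print(C,C.mean(0))
for n,pp in(('top',t),('side',s)):
    P=np.array([plane(n,p,.028) for p in pp]);v=P[0]-P[1]+P[3]-P[2];print(n,P.mean(0),'yaw',np.arctan2(-v[0],v[1]),np.linalg.norm(v)/2)
tl=[T(243,163),T(352,178),T(466,190),T(584,203)];sl=[S(170,102),S(163,175),S(158,250),S(150,330)]
print(np.array([tri(a,b) for a,b in zip(tl,sl)]))
for p in[(128,178),(185,178),(183,200),(128,196)]: print('short',plane('top',p,.028))
for p in[(327,252),(366,248),(390,242),(282,112),(258,250)]: print('obst z=.08',plane('top',p,.08))
E
```

```text
[[ 0.4998 -0.0328  0.0181]
 [ 0.4711 -0.2723  0.0237]
 [ 0.4089 -0.268   0.025 ]
 [ 0.4348 -0.0275  0.0209]] [ 0.4537 -0.1501  0.0219]
top [ 0.4536 -0.1498  0.028 ] yaw -0.11179193573489432 0.2408466606969579
side [ 0.4531 -0.1563  0.028 ] yaw -0.11468032277375603 0.23490938937175693
[[ 0.4603 -0.0937  0.0612]
 [ 0.4544 -0.1396  0.059 ]
 [ 0.4495 -0.1872  0.0607]
 [ 0.4439 -0.2359  0.0647]]
short [0.506  0.3278 0.028 ]
short [0.507  0.1783 0.028 ]
short [0.4496 0.1826 0.028 ]
short [0.4589 0.3267 0.028 ]
obst z=.08 [ 0.3221 -0.184   0.08  ]
obst z=.08 [ 0.3329 -0.2797  0.08  ]
obst z=.08 [ 0.3481 -0.3386  0.08  ]
obst z=.08 [ 0.6706 -0.0715  0.08  ]
obst z=.08 [ 0.3254 -0.0139  0.08  ]
```

```bash
python3 - <<'E'
from m import *
np.set_printoptions(precision=3,suppress=True)
for n,a,b in[('mug',(51,229),(222,103)),('bowl',(18,194),(250,100)),('glass',(258,248),(209,192)),('salt',(327,251),(206,222)),('spice',(366,248),(208,250)),('dark',(390,241),(215,295)),('toaster',(380,124),(336,232))]: print(n,tri(a,b))
E
```

```text
mug [0.363 0.497 0.094]
bowl [0.465 0.604 0.052]
glass [ 0.325 -0.014  0.056]
salt [ 0.326 -0.182  0.098]
spice [ 0.335 -0.275  0.1  ]
dark [ 0.348 -0.351  0.032]
toaster [ 0.624 -0.296  0.161]
```

```bash
python3 -m handwheel '[[[0,0,0],-0.08,0],[[0,0,0],-0.156,0],[[0,-20,5],-0.156,0],[[-8,-50,15],-0.156,0],[[-18,-80,25],-0.156,0],[[-30,-110,35],-0.156,0],[[-42,-140,45],-0.156,0],[[-55,-170,50],-0.156,0]]'
```

```text
clock: 0.77
tcp_pos: [0.1799, 0.446, 0.2051]
tcp_rot: [-0.0, 0.056, 0.998, -0.001]
ft_force: [0.9, 0.1, 1.2]
opening: 0.003
gripper_force: 0.0
```

```bash
python3 -m handwheel '[[[-25,-20,12],0,0],[[-55,-42,25],0,0],[[-85,-65,38],0,0],[[-115,-88,50],0,0],[[-145,-112,62],0,0],[[-175,-135,75],0,0],[[-205,-158,85],0,0],[[-221,-172,90],0,0]]'
```

```text
clock: 1.43
tcp_pos: [0.3826, 0.2499, 0.1152]
tcp_rot: [-0.0, 0.057, 0.998, -0.0]
ft_force: [0.0, 0.7, 0.0]
opening: -0.001
gripper_force: 0.0
```

```bash
python3 -m handwheel '[[[-12,-25,0],0,0],[[-24,-60,0],0,0],[[-36,-95,0],0,0],[[-48,-130,0],0,0],[[-60,-165,0],0,0],[[-72,-200,0],0,0],[[-84,-235,0],0,0],[[-92,-261,0],0,0]]'
```

```text
clock: 2.1
tcp_pos: [0.4433, -0.0199, 0.1163]
tcp_rot: [0.0, 0.057, 0.998, -0.0]
ft_force: [0.6, 1.4, 0.5]
opening: -0.003
gripper_force: 0.0
```

```bash
python3 -m handwheel '[[[-4,-30,0],0,0],[[-8,-65,0],0,0],[[-12,-100,0],0,0],[[-16,-135,0],0,0],[[-20,-170,0],0,0],[[-24,-205,0],0,0],[[-25,-240,0],0,0],[[-25,-265,0],0,0]]'; python3 - <<'E'
from bench import camera,status
import cv2
print(status.observe()['tcp_pos'])
b=camera('side')['image'][150:300,190:310,::-1]
cv2.imwrite('pics/s1.png',cv2.resize(b,None,fx=4,fy=4,interpolation=2))
E
```

```text
clock: 2.77
tcp_pos: [0.4376, -0.2864, 0.1163]
tcp_rot: [0.0, 0.057, 0.998, -0.0]
ft_force: [0.3, -0.2, -0.2]
opening: -0.004
gripper_force: 0.0
[ 0.43763071 -0.28636901  0.11626119]
```

View pics/s1.png

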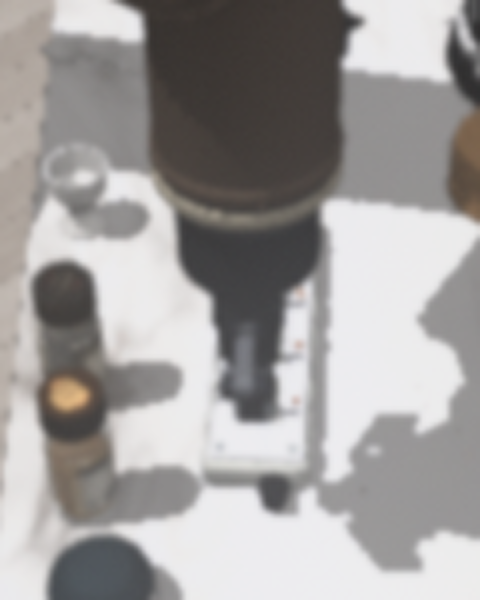

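The closed fingertip at crop (255,415) is in line with the row, on the near (-y) side of lever 1. Next I lower it to 52 mm tip height.

```bash
python3 -m handwheel '[[[0,0,6],0,0],[[0,0,14],0,0],[[0,0,22],0,0],[[0,0,30],0,0],[[0,0,36],0,0],[[0,0,39],0,0],[[0,0,39],0,0],[[0,0,39],0,0]]'
```

```text
clock: 3.48
tcp_pos: [0.4378, -0.2831, 0.0771]
tcp_rot: [-0.0, 0.056, 0.998, 0.0]
ft_force: [0.0, -0.1, -0.1]
opening: 0.003
gripper_force: 0.0
```

```bash
python3 -m handwheel '[[[0,6,0],0,0],[[0,12,0],0,0],[[0,18,0],0,0],[[0,24,0],0,0],[[0,30,0],0,0],[[0,36,0],0,0],[[0,42,0],0,0],[[0,48,0],0,0]]'
python3 -m handwheel '[[[0,6,0],0,0],[[0,12,0],0,0],[[0,18,0],0,0],[[0,24,0],0,0],[[0,30,0],0,0],[[0,36,0],0,0],[[0,42,0],0,0],[[0,48,0],0,0]]'; python3 - <<'E'
from bench import camera,status
import cv2
b=camera('side')['image'][150:300,190:310,::-1]
cv2.imwrite('pics/s2.png',cv2.resize(b,None,fx=4,fy=4,interpolation=2))
E
```

```text
clock: 4.15
tcp_pos: [0.4432, -0.2351, 0.0774]
tcp_rot: [0.0, 0.056, 0.998, -0.0]
ft_force: [0.5, -0.2, 0.5]
opening: -0.0
gripper_force: 0.0
clock: 4.82
tcp_pos: [0.4486, -0.1875, 0.0773]
tcp_rot: [0.0, 0.056, 0.998, -0.0]
ft_force: [-0.7, -0.7, -0.9]
opening: 0.001
gripper_force: 0.0
```

View pics/s2.png

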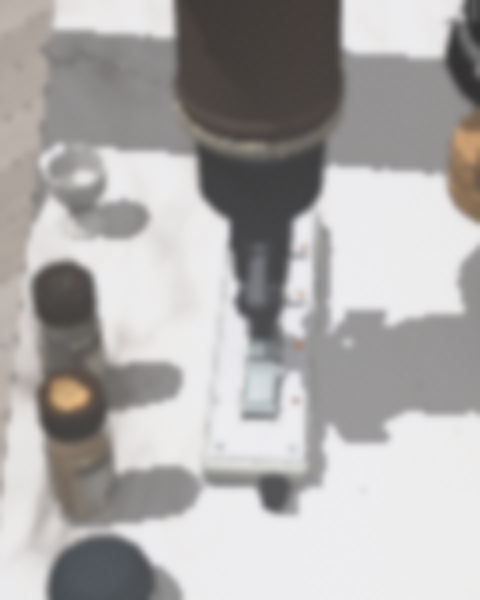

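Lever 1 lies folded at crop (260,395), and the finger is at lever 2 (262,330). I'll continue the drag.

```bash
python3 -m handwheel '[[[0,6,0],0,0],[[0,12,0],0,0],[[0,18,0],0,0],[[0,24,0],0,0],[[0,30,0],0,0],[[0,36,0],0,0],[[0,42,0],0,0],[[0,48,0],0,0]]'
python3 -m handwheel '[[[0,6,0],0,0],[[0,12,0],0,0],[[0,18,0],0,0],[[0,24,0],0,0],[[0,30,0],0,0],[[0,36,0],0,0],[[0,42,0],0,0],[[0,48,0],0,0]]'
python3 -m handwheel '[[[0,6,0],0,0],[[0,12,0],0,0],[[0,18,0],0,0],[[0,24,0],0,0],[[0,30,0],0,0],[[0,36,0],0,0],[[0,42,0],0,0],[[0,48,0],0,0]]'
python3 -m handwheel '[[[0,5,0],0,0],[[0,10,0],0,0],[[0,15,0],0,0],[[0,20,0],0,0],[[0,25,0],0,0],[[0,28,0],0,0],[[0,30,0],0,0],[[0,30,0],0,0]]'
python3 - <<'E'
from bench import camera
import cv2
b=camera('side')['image'][120:285,190:310,::-1]
cv2.imwrite('pics/s3.png',cv2.resize(b,None,fx=3.6,fy=3.6,interpolation=2))
E
```

```text
clock: 5.53
tcp_pos: [0.454, -0.1398, 0.0773]
tcp_rot: [0.0, 0.056, 0.998, -0.0]
ft_force: [-0.0, -0.9, -0.6]
opening: 0.001
gripper_force: 0.0
clock: 6.2
tcp_pos: [0.4595, -0.0921, 0.0773]
tcp_rot: [0.0, 0.056, 0.998, -0.0]
ft_force: [0.1, -0.7, 0.4]
opening: 0.003
gripper_force: 0.0
clock: 6.87
tcp_pos: [0.4648, -0.0444, 0.0773]
tcp_rot: [0.0, 0.056, 0.998, -0.0]
ft_force: [-0.7, -0.3, 0.4]
opening: 0.002
gripper_force: 0.0
clock: 7.53
tcp_pos: [0.4682, -0.0148, 0.0773]
tcp_rot: [0.0, 0.056, 0.998, -0.0]
ft_force: [-0.3, 0.9, -0.2]
opening: 0.0
gripper_force: 0.0
```

View pics/s3.png

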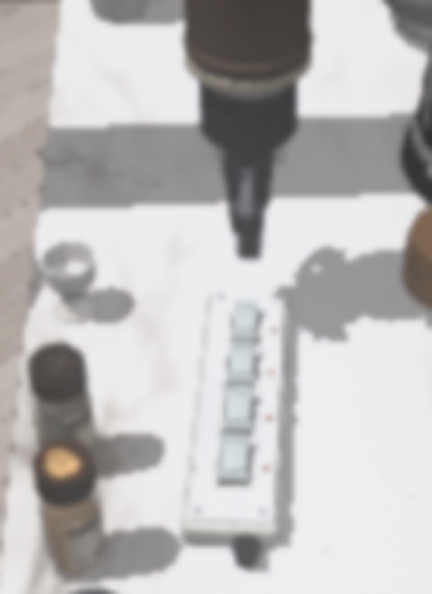

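All four levers lie flat at crop (235,320..460). The finger is clear of the bank's left end and the short bank hasn't been touched. I'll lift a little and hand in.

```bash
python3 -m handwheel '[[[0,2,-5],0,0],[[0,4,-10],0,0],[[0,6,-15],0,0],[[0,8,-20],0,0],[[0,8,-20],0,0],[[0,8,-20],0,0],[[0,8,-20],0,0],[[0,8,-20],0,0]]'; python3 -c "
from bench import arm
print(arm.hand_in())"
```

```text
clock: 8.25
tcp_pos: [0.469, -0.0073, 0.0972]
tcp_rot: [-0.0, 0.056, 0.998, 0.0]
ft_force: [0.3, 1.0, -0.0]
opening: -0.001
gripper_force: 0.0
the job is handed in; nothing more can be done
None
```

I folded all four levers of the long bank in one drag at 52 mm tip height, did not contact the short bank, and handed in at about 8.3 s; the hand-in gave no verdict.

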